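# Pass the sharpened clipper blades through the demagnetiser

### The job

The three freshly ground clipper blades on the demagnetiser's table are still magnetised. Take the wooden push stick out of its cradle and sweep them sideways with its long face into one row against the fence; then, with the end of the stick, push the row along the chute, right through the tunnel, until all three lie well clear of it in the chute on the far side, and draw the stick back out and lay it down. Touch the blades with the stick only, and do not disturb the tin, the tape roll or the grey dressing stick.

Things in the scene. Friction and masses are not known exactly. Their poses are not given: they have to be found in the camera images.
- demagnetiser: Grey tunnel demagnetiser with white plastic feed table and chutes, screwed down. Origin: on the bench below the chute's centre line at the tunnel's entry face; +x = feed direction, +y = fence side, z up. White decks 12 mm above the origin. Housing: x 0 to 40 mm (black frames 4 mm proud each end), y -60 to +60, 132 high. Tunnel 56 wide (y -28 to +28), 58 high over the deck, straight through
- table (a point): Point on the in-feed table's deck, on the chute's centre line, 70 mm before the tunnel's entry face; axes as the demagnetiser's. The table reaches 70 mm either way in x from this point, and y from -115 to +26. Fence along its +y side: 20 mm high, face at y = +26, up to the tunnel. Low lip (5 mm) at y -115 to -111. The -x end is open
- tunnel_exit (a point): Centre of the chute floor at the housing's exit face; axes as the demagnetiser's. From here the far chute runs 119 mm in +x to a stop, between walls with faces at y = -26 and +26 mm; walls and stop 20 mm high
- stick: Pale beech push stick, a straight batten 140 x 22 x 46 mm (x length, y thickness, z height), about 0.11 kg, both ends square and alike. It stands on its 22 mm edge. Origin: centre of its underside; x along its length. It starts standing on edge in the cradle
- cradle: Fixed cradle of the stick: base plate 160 x 60 x 5 mm, two plywood saddles 51 mm high, from 26 to 79 mm off its middle. Origin on the bench under its middle, x along the stick. The saddles enclose the stick's ends flush with its top (groove 26 mm wide, closed ends): grip it over the open middle 52 mm and lift straight up. The stick's underside is 5 mm above the origin
- blade_1: Steel clipper blade, a flat plate 32 x 44 mm (x by y), 8 mm high, 0.05 kg; origin: centre of its underside; teeth along +x. One of three lying flat on the in-feed table one after another, about 39 mm apart along the feed, the first about 10 mm before the tunnel; x along the feed within 0.15 rad; its +y end 14 to 42 mm from the fence
- blade_2: Steel clipper blade, a flat plate 32 x 44 mm (x by y), 8 mm high, 0.05 kg; origin: centre of its underside; teeth along +x. One of three lying flat on the in-feed table one after another, about 39 mm apart along the feed, the first about 10 mm before the tunnel; x along the feed within 0.15 rad; its +y end 14 to 42 mm from the fence
- blade_3: Steel clipper blade, a flat plate 32 x 44 mm (x by y), 8 mm high, 0.05 kg; origin: centre of its underside; teeth along +x. One of three lying flat on the in-feed table one after another, about 39 mm apart along the feed, the first about 10 mm before the tunnel; x along the feed within 0.15 rad; its +y end 14 to 42 mm from the fence
- tape: Roll of black tape lying flat, 58 mm wide, 19 mm high, loose bystander; origin at the centre of its base
- grit_stick: Grey-green abrasive dressing stick, 22 x 130 x 22 mm (y lengthwise), loose bystander on the bench; not the push stick; origin at the centre of its underside
- tin: Flat round tin with an orange lid, 60 mm wide, 24 mm high, loose bystander; origin at the centre of its base
Things that resemble listed ones, but are neither listed nor needed, are in the scene too. What is shaped like the blade_1 but black or turquoise is not meant.

How it is judged:
On the way:
1. the three blades are swept into one row against the fence, flat on the table in front of the tunnel (each within about 9 mm of the fence) (y of each of blade_1, blade_2, blade_3 in the frame of demagnetiser above -0.005 m and x of each of blade_1, blade_2, blade_3 in the frame of demagnetiser below 0.005 m and angle between each of blade_1, blade_2, blade_3's own z axis and vertical below 0.15 rad), for 0.2 s.
At the end, for the whole second after the job is handed in: all three blades lie flat and still on the floor of the far chute, every one wholly out of the tunnel (trailing edge at least 8 mm past the housing); the stick is out of the tunnel, laid down and at rest (x of blade_1 in the frame of demagnetiser between 0.064 and 0.16 m and y of blade_1 in the frame of demagnetiser between -0.03 and 0.03 m and z of each of blade_1, blade_2, blade_3 in the frame of demagnetiser below 0.02 m and angle between each of blade_1, blade_2, blade_3's own z axis and vertical below 0.15 rad and linear speed of each of blade_1, blade_2, blade_3, stick below 0.02 m/s and x of blade_2 in the frame of demagnetiser between 0.064 and 0.16 m and y of blade_2 in the frame of demagnetiser between -0.03 and 0.03 m and x of blade_3 in the frame of demagnetiser between 0.064 and 0.16 m and y of blade_3 in the frame of demagnetiser between -0.03 and 0.03 m and (x of stick in the frame of demagnetiser below -0.073 m or y of stick in the frame of demagnetiser below -0.13 m or y of stick in the frame of demagnetiser above 0.13 m) and height (world z) of stick between -0.02 and 0.06 m and angular speed of stick below 0.2 rad/s); the robot touches nothing.
It fails at once if a blade is touched by the robot itself (contact force between any of blade_1, blade_2, blade_3 and the fingers above 0.3 N or contact force between any of blade_1, blade_2, blade_3 and the arm above 0.3 N).
It fails at once if the tin, the tape roll or the dressing stick is disturbed (moved more than 15 mm) (distance of any of tape, grit_stick, tin from where it was at the start of the episode above 0.015 m).
It also fails if it takes over 48 s, if anything falls off the work surface, if the arm or the gripper's body presses on something with over 40 N, if the wrist force passes 120 N, or if a joint passes its speed limit or range.

### The arm

A 6-joint arm with a two-finger parallel gripper is mounted at the origin on a cart in front of the work surface, level with it; the furniture and walls round the work are solid. World frame = base frame: x ahead of the robot, y to its left, z up, the work surface at z = 0. Lengths are in m, angles in rad, forces in N, time in s.
With the tool pointing down it reaches from about 0.35 to 0.725 m from the base axis. Payload 4.3 kg.
Tool frame: the origin (TCP) lies at the very end of the fingers, on their centre line; the grasp point (between the pads) lies 19 mm behind it; y points along the fingers, x is the direction in which the jaws open and shut, and the axes are right-handed (so a half turn about y gives the same grasp; the last joint's range is limited). The gripper opens to 85 mm and grips with 20 to 120 N. Pads are 22 mm wide; open, the fingers measure 114 mm over their backs; the gripper's body (76 mm by 85 mm) begins 54 mm behind the grasp point. The pads swing forward as they close: fully open they stand 13 mm farther back than shut.
Start: joints at [-1.401, 0.377, 0.081, 1.274, 0, 1.46], TCP at [0.159, -0.553, 0.231] pointing down, gripper open.
Joint ranges: [-2.72, 2.72], [-0.84, 1.66], [-1.02, 1.22], [-1.77, 2.12], [-1.37, 1.28], [-3.14, 3.14]. Speed limits (rad/s): [2.57, 2.57, 3.14, 3.14, 3.14, 3.14].

### API

Orientations are given as a unit quaternion [x, y, z, w].
In Python, from rig import manip, effector, readout, get_image, camera_model, recognise gives the robot as it stands. Calls block until the motion is done:
- manip.reach(position, orientation): joint-space move of the TCP to a pose.
- manip.move_l(position, ori=None, rate=0.15): straight line of the TCP; ori=None keeps the orientation; rate is the mean speed in m/s.
- manip.move_joints(angles): joint-space move.
- effector.grip(opening, grasp_force=None): finger opening in m; grasp_force is the grip in N (None keeps the last); returns when the fingers have stopped.
- manip.pause(seconds).
- manip.solve_ik(position, orientation): joint angles nearest the present ones, or None.
- readout.get_state(): the state.
- get_image(name): name is "scene" or "top" or "wrist"; returns (picture, depth): 384x512x3 uint8, red, green, blue; 384x512 float32, m along the optical axis (not along the pixel's ray), 0 where there is no reading.
- camera_model(name): a dict with "mtx" (3x3 intrinsics, pixels), "rvec" (rotation vector, rad) and "tvec" (3), from world to camera coordinates, as OpenCV has them. Camera axes: x right, y down, z forward; pixel columns grow to the right and rows downward; lengths in m; the calibration is good to about 2 mm. The wrist camera is an equidistant fisheye: a pixel r from the principal point sees the ray r / f radians off the axis. A picture is of the moment at which its call begins: read the wrist's pose just before it. camera_model takes no time and is no camera call; for the wrist camera it gives the pose at the moment of the call.
A pose or a line that the arm cannot do raises manip.PlanningError and nothing moves.
- manip.job_done(): hands the job in, once; it reports no verdict.
Trained networks look in the newest picture that a camera, given by its name, has taken for a name from the list of things; names that differ only in an ending like _2 or _b are one class to them, and where a whole thing is asked for, a point or a joint stands for the part that bears it (a point fixed in the world has none). Each returns a list of dicts, best first, with "score" (0 to 1); they miss things now and then, are a little off and sometimes report something else, mostly with a low value. They report only what shows in the picture. A call takes as long as a camera call. They do not tell look-alikes from the thing itself.
- recognise(camera, thing): "bbox" ([left, top, right, bottom] in pixels, round what is visible of it).
The state is a dict: "clock": time; "qpos": joint angles; "joint_vel": joint speeds; "tau": joint torques, N m; "tcp_pos": TCP position; "tool_rot": TCP orientation; "contact_force": force on the tool from outside, world axes, zero at the start; "torque": the same for the moment, N m; "opening": finger opening in m.
Only numpy, scipy, OpenCV 4.12 (cv2) and the standard library are available. Lean on these libraries where they do the work, as an engineer would, in place of code of your own. Each camera call takes 0.05 s, during which the arm holds its last target.

## Working session

There is one attempt and no reset: what is moved stays moved. The work goes in short steps, each a Python script; the robot and the scene stay as the last script left them, time stands still between calls to the robot, and variables do not carry over. Pictures are saved under pics/ and viewed, and the job is handed in when it is done.

```bash
ls; mkdir -p pics; python3 - <<'E'
from rig import *
import cv2,json,numpy as np
s=readout.get_state();print(s)
for n in ["scene","top"]:
    p,d=get_image(n);cv2.imwrite(f"pics/{n}0.png",p[:,:,::-1]);np.save(f"pics/{n}0_d.npy",d)
    c=camera_model(n);print(n,c)
    for t in ["demagnetiser","stick","cradle","blade_1","tape","grit_stick","tin"]:
        print(t,[(r['bbox'],round(r['score'],2)) for r in recognise(n,t)])
E
```

```text
pics
{'clock': 0.0, 'qpos': array([-1.40131840e+00,  3.78081142e-01,  7.96298403e-02,  1.27436971e+00,
        1.57745941e-05,  1.46051603e+00]), 'joint_vel': array([-0.00200949,  0.00054271, -0.00244117, -0.00052653,  0.0008296 ,
       -0.0014838 ]), 'tau': array([-5.48148801e-04, -4.63605452e+01,  2.69875789e+01,  2.08545523e-02,
       -2.22798967e-04, -1.19313114e-05]), 'tcp_pos': array([ 0.15868353, -0.55200326,  0.23035206]), 'tool_rot': array([-0.56433281,  0.42592162, -0.42488741,  0.56532287]), 'contact_force': array([ 0.0734685 , -0.02888989,  0.15361344]), 'torque': array([ 0.03051249, -0.01744399,  0.00612635]), 'opening': 0.08546058387878527}
scene {'mtx': array([[417.50210438,   0.        , 254.91167564],
       [  0.        , 417.50210438, 189.8248135 ],
       [  0.        ,   0.        ,   1.        ]]), 'rvec': array([ 2.00628237,  1.84994361, -0.49820574]), 'tvec': array([-0.231312  , -0.49713834,  1.35326335])}
demagnetiser [([225.2, 168.0, 309.5, 293.2], 0.68)]
stick [([251.0, 111.7, 306.8, 134.6], 0.77), ([332.9, 186.3, 338.8, 202.2], 0.55)]
cradle [([245.2, 11
[... 527 characters left out ...]
), 'rvec': array([ 2.15123083, -2.1070094 ,  0.14884058]), 'tvec': array([0.20081684, 0.59395072, 1.34643982])}
demagnetiser [([217.9, 105.9, 292.9, 216.3], 0.98)]
stick [([208.5, 251.0, 255.1, 268.4], 0.55)]
cradle [([207.1, 245.0, 263.2, 272.6], 0.9)]
blade_1 [([354.0, 124.8, 372.8, 138.5], 0.64), ([256.3, 166.6, 264.8, 180.5], 0.57), ([320.4, 118.6, 338.6, 134.8], 0.56), ([233.4, 185.8, 251.7, 201.9], 0.52), ([303.4, 142.9, 319.9, 156.7], 0.5), ([245.3, 176.8, 260.9, 190.3], 0.42)]
tape [([176.4, 168.7, 199.5, 188.4], 0.46)]
grit_stick [([136.3, 179.3, 169.5, 214.8], 0.67)]
tin [([209.2, 252.6, 258.1, 270.1], 0.7), ([275.4, 219.6, 298.3, 246.7], 0.6), ([217.8, 103.3, 294.0, 214.2], 0.45)]
```

```bash
python3 - <<'E'
import cv2
a=cv2.imread('pics/top0.png');cv2.imwrite('pics/top0c.png',cv2.resize(a[80:300,110:390],None,fx=2.8,fy=2.7,interpolation=cv2.INTER_CUBIC))
a=cv2.imread('pics/scene0.png');cv2.imwrite('pics/scene0c.png',cv2.resize(a[90:310,110:390],None,fx=2.8,fy=2.7,interpolation=cv2.INTER_CUBIC))
E
```

```text
(no output)
```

View pics/top0c.png

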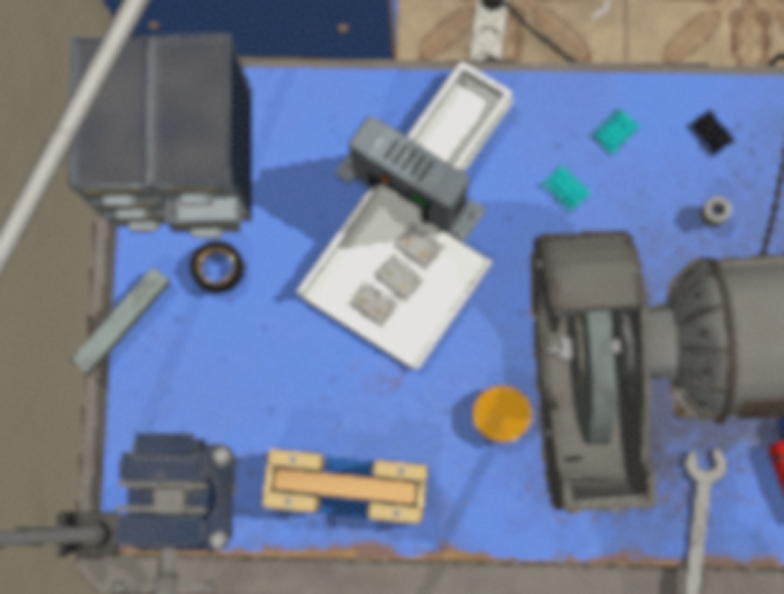

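View pics/scene0c.png

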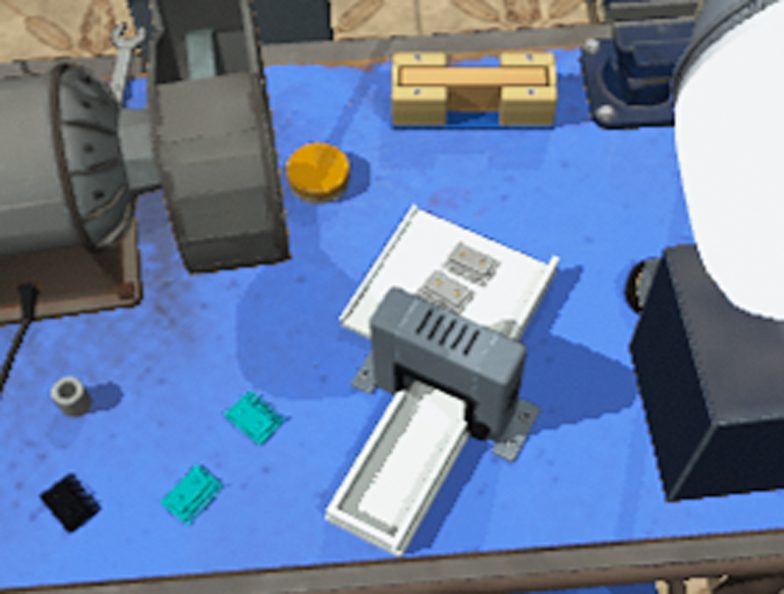

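The top view shows the cradle with the stick at about (235,260) px. The three grey blades are at (243,193), (252,183) and (259,171). The tunnel, feeding up and to the right, is at about (257,142). The turquoise and black look-alikes are off to the right. Next I'll compute poses.

```bash
cat > h.py <<'E'
from rig import *
import cv2,numpy as np
from scipy.spatial.transform import Rotation as R
def cam(n):
    c=camera_model(n);return c['mtx'],cv2.Rodrigues(c['rvec'])[0],np.array(c['tvec']).ravel()
def rays(n,px,c=None):
    K,Rm,t=c or cam(n);px=np.atleast_2d(np.array(px,float))
    v=np.c_[(px[:,0]-K[0,2])/K[0,0],(px[:,1]-K[1,2])/K[1,1]]
    if n=='wrist':
        r=np.hypot(v[:,0],v[:,1]);s=np.where(r>1e-9,np.sin(r)/np.maximum(r,1e-9),1)
        d=np.c_[v*s[:,None],np.cos(r)]
    else: d=np.c_[v,np.ones(len(v))]
    return -Rm.T@t, d@Rm
def onz(n,px,z,c=None):
    o,d=rays(n,px,c);k=(z-o[2])/d[:,2];return o+d*k[:,None]
E
cat > a.py <<'E'
from h import *
c=lambda x,y:(110+x/2.8,80+y/2.7)
np.set_printoptions(precision=4,suppress=True)
print("blades",onz('top',[c(372,303),c(398,278),c(418,245)],.02))
print("table -x corners lip,fence",onz('top',[c(416,368),c(298,290)],[.017,.032]))
print("lip +x",onz('top',[c(491,262)],.017))
print("chute end",onz('top',[c(462,64),c(513,98)],.032))
print("housing top -x face: fence, other",onz('top',[c(349,150),c(440,195)],.132))
print("cradle corners",onz('top',[c(270,450),c(427,465),c(263,507),c(421,522)],.051))
print("stick ",onz('top',[c(274,468),c(417,484),c(272,496),c(416,507)],.051))
print("tape",onz('top',[c(217,267)],.019),"tin",onz('top',[c(502,414)],.024),"grit",onz('top',[c(85,365),c(158,277)],.022))
print("vise/grinder",onz('top',[c(230,450),c(540,235),c(550,505)],[.05,.2,.05]))
E
python3 a.py
```

```text
blades [[0.5927 0.2423 0.02  ]
 [0.6203 0.2162 0.02  ]
 [0.6566 0.1963 0.02  ]]
table -x corners lip,fence [[0.5243 0.1957 0.017 ]
 [0.6033 0.3178 0.032 ]]
lip +x [[0.64   0.1205 0.017 ]]
chute end [[0.8556 0.1541 0.032 ]
 [0.8181 0.1004 0.032 ]]
housing top -x face: fence, other [[0.7293 0.2637 0.132 ]
 [0.6847 0.1752 0.132 ]]
cradle corners [[0.4331 0.338  0.051 ]
 [0.4212 0.1825 0.051 ]
 [0.3752 0.3428 0.051 ]
 [0.3636 0.1873 0.051 ]]
stick  [[0.4149 0.3334 0.051 ]
 [0.4017 0.192  0.051 ]
 [0.3865 0.3343 0.051 ]
 [0.3785 0.1925 0.051 ]]
tape [[0.6289 0.4038 0.019 ]] tin [[0.4769 0.1078 0.024 ]] grit [[0.5201 0.5341 0.022 ]
 [0.6163 0.464  0.022 ]]
vise/grinder [[0.4323 0.3778 0.05  ]
 [0.6313 0.0848 0.2   ]
 [0.3835 0.0613 0.05  ]]
```

```bash
cat >> h.py <<'E'
def cloud(n,d,c=None):
    K,Rm,t=c or cam(n);v,u=np.mgrid[:d.shape[0],:d.shape[1]]
    P=np.stack([(u-K[0,2])/K[0,0]*d,(v-K[1,2])/K[1,1]*d,d],-1)
    return (P-t)@Rm
E
python3 - <<'E'
from h import *
np.set_printoptions(precision=3,suppress=True,linewidth=200)
d=np.load('pics/top0_d.npy');P=cloud('top',d)
# height map 4cm bins: max
m=d>0
Q=P[m]
xs=np.arange(0.1,0.9,.05);ys=np.arange(-.65,.6,.05)
for x in xs:
    print("%.2f"%x,[ (lambda s: round(float(np.percentile(s,98))*100) if len(s) else -1)(Q[(Q[:,0]>=x)&(Q[:,0]<x+.05)&(Q[:,1]>=y)&(Q[:,1]<y+.05),2]) for y in ys])
print(ys)
s=readout.get_state();print(R.from_quat(s['tool_rot']).as_matrix())
c=cam('wrist');print("wrist cam pos",-c[1].T@c[2],"axis",c[1][2],c[0])
q=np.array
E
```

```text
0.10 [-73, -73, -73, -73, -73, -73, -73, -73, -73, -63, -63, -63, -63, 35, 32, 1, 1, -73, -73, -73, -73, -73, -73, -73, 37]
0.15 [-73, -73, -73, -73, -73, -73, -73, -73, -73, -64, -63, 59, 57, 44, 32, 0, -1, -73, -73, -73, -73, -73, -73, -73, 59]
0.20 [-73, -73, -73, -73, -73, -73, -73, -73, -73, -73, 78, 75, 56, 43, 33, 27, -73, -73, -73, -73, -73, -73, -73, -73, 60]
0.25 [-1, -1, -1, -1, -1, -1, -1, -1, 2, 72, 77, 1, -1, -1, -1, -1, -1, -1, -1, -1, 5, 7, 9, -1, 62]
0.30 [-1, -1, -1, 0, 1, 2, 2, 1, 2, 1, 1, 1, 0, 1, 1, 1, 1, 0, 1, 1, 11, 11, 64, 65, 63]
0.35 [-1, -1, -1, 1, 1, 2, 2, 2, 2, 3, 1, 1, 21, 21, 21, 1, 5, 6, 6, 6, 11, 11, 64, 65, 64]
0.40 [-1, -1, 4, 9, 9, 9, 9, 9, 2, 3, 1, 1, 20, 19, 20, 1, 5, 6, 6, 6, 11, 12, 64, 1, 65]
0.45 [-1, -1, 5, 3, 5, 5, 5, 9, 20, 21, 21, 22, 23, 24, 16, 3, 1, 1, 1, 1, 1, 65, 65, 0, 65]
0.50 [-1, -1, 5, 5, 5, 5, 3, 18, 23, 23, 23, 23, 24, 25, 24, 3, 2, 2, 1, 1, 1, 65, 1, 3, 66]
0.55 [-1, -1, 6, 9, 9, 9, 17, 19, 23, 23, 23, 23, 22, 26, 26, 1, 2, 2, 2, 1, 65, 65, 3, 3, 67]
0.60 [-1, -1, -1, 1, 1, 1, 1, 0, 21, 22, 21, 21, 18, 24, 24, 2, 2, 2, 3, 4, 
[... 177 characters left out ...]
, 14, 14, 67, 67, 66, 19, 19, 18, 70]
0.75 [-1, -1, -1, -1, 23, 23, 23, 22, 24, 23, 1, 1, 1, 1, 1, 4, 3, 14, 67, 67, 18, 19, 19, 18, 71]
0.80 [-1, -1, -1, 13, 22, 22, 22, 20, 24, 23, 1, 1, 1, 1, 1, 4, 4, 1, 66, 67, 18, 19, 19, 19, 65]
0.85 [-1, -1, -1, 14, -1, -1, -2, -1, 1, 16, 1, 1, 0, 1, 1, 1, 3, 1, 1, 0, 0, -1, -1, -1, 58]
[-0.65 -0.6  -0.55 -0.5  -0.45 -0.4  -0.35 -0.3  -0.25 -0.2  -0.15 -0.1  -0.05  0.    0.05  0.1   0.15  0.2   0.25  0.3   0.35  0.4   0.45  0.5   0.55]
[[ 0.276  0.     0.961]
 [-0.961 -0.     0.276]
 [ 0.    -1.    -0.   ]]
wrist cam pos [ 0.232 -0.531  0.375] axis [-0.291 -0.084 -0.953] [[297.319   0.    256.941]
 [  0.    297.319 189.273]
 [  0.      0.      1.   ]]
```

```bash
cat >> h.py <<'E'
def quat(zang):
    z=np.array([np.cos(zang),np.sin(zang),0]);y=np.array([0,0,-1.]);x=np.cross(y,z)
    return R.from_matrix(np.c_[x,y,z]).as_quat()
D=dict(o=np.array([.7043,.2158]),yaw=np.arctan2(-.545,.838))
def dm(x,y,z):   # demag frame -> world (z over bench)
    a=D['yaw'];return np.array([D['o'][0]+np.cos(a)*x-np.sin(a)*y,D['o'][1]+np.sin(a)*x+np.cos(a)*y,z])
CR=np.array([.3965,.263]);CA=1.495
E
python3 - <<'E'
from h import *
np.set_printoptions(precision=3,suppress=True,linewidth=200)
print(manip.solve_ik([.16,-.553,.36],readout.get_state()['tool_rot']))
for za in (CA,CA-np.pi):
  for z in(.019,.3,.36): print('cr',manip.solve_ik([*CR,z],quat(za)))
for k in(np.pi,0):
  q=quat(D['yaw']+k)
  for p in [(-76,-90,30),(-76,-30,30),(-124,-70,30),(-250,0,30),(-64,0,30),(-64,0,150)]: print(p,manip.solve_ik(dm(*(np.array(p)/1000)),q))
E
```

```text
[-1.399  0.397  0.441  1.616  0.     1.462]
cr [ 0.452  0.365 -0.541  0.665  0.     2.099]
cr [ 0.452  0.164 -0.029  1.378  0.     2.099]
cr [0.452 0.173 0.136 1.534 0.    2.099]
cr [ 0.452  0.365 -0.541  0.665  0.    -1.043]
cr [ 0.452  0.164 -0.029  1.378  0.    -1.043]
cr [ 0.452  0.173  0.136  1.534  0.    -1.043]
(-76, -90, 30) [ 0.196  0.59  -0.119  0.862  0.     0.772]
(-76, -30, 30) [0.261 0.675 0.039 0.934 0.    0.837]
(-124, -70, 30) [ 0.276  0.567 -0.161  0.843  0.     0.852]
(-250, 0, 30) [ 0.514  0.57  -0.156  0.845  0.     1.091]
(-64, 0, 30) [0.277 0.735 0.153 0.989 0.    0.853]
(-64, 0, 150) [0.277 0.666 0.344 1.249 0.    0.853]
(-76, -90, 30) [ 0.196  0.59  -0.119  0.862  0.    -2.369]
(-76, -30, 30) [ 0.261  0.675  0.039  0.934  0.    -2.304]
(-124, -70, 30) [ 0.276  0.567 -0.161  0.843  0.    -2.289]
(-250, 0, 30) [ 0.514  0.57  -0.156  0.845  0.    -2.051]
(-64, 0, 30) [ 0.277  0.735  0.153  0.989  0.    -2.288]
(-64, 0, 150) [ 0.277  0.666  0.344  1.249  0.    -2.288]
```

```bash
python3 - <<'E'
from h import *
s=readout.get_state()
manip.move_l([.16,-.553,.36],rate=.3)
manip.reach(dm(-.09,-.04,.33),quat(D['yaw']+np.pi))
c=camera_model('wrist');p,d=get_image('wrist');np.savez('pics/w1.npz',d=d,p=p,**c);cv2.imwrite('pics/w1.png',p[:,:,::-1])
cv2.imwrite('pics/w1b.png',cv2.resize(p[:,:,::-1],(800,600),interpolation=cv2.INTER_CUBIC))
print([(r['bbox'],round(r['score'],2)) for r in recognise('wrist','blade_1')])
print(readout.get_state()['clock'],readout.get_state()['tcp_pos'])
E
```

```text
[([240.0, 172.0, 271.4, 192.5], 0.93), ([237.5, 148.4, 270.3, 175.1], 0.9), ([197.2, 283.1, 214.9, 300.1], 0.78), ([165.3, 304.1, 181.7, 318.6], 0.64), ([194.4, 247.4, 223.1, 265.4], 0.63), ([245.0, 123.8, 276.9, 144.2], 0.56)]
4.6333 [0.60729692 0.23058116 0.33006413]
```

View pics/w1b.png

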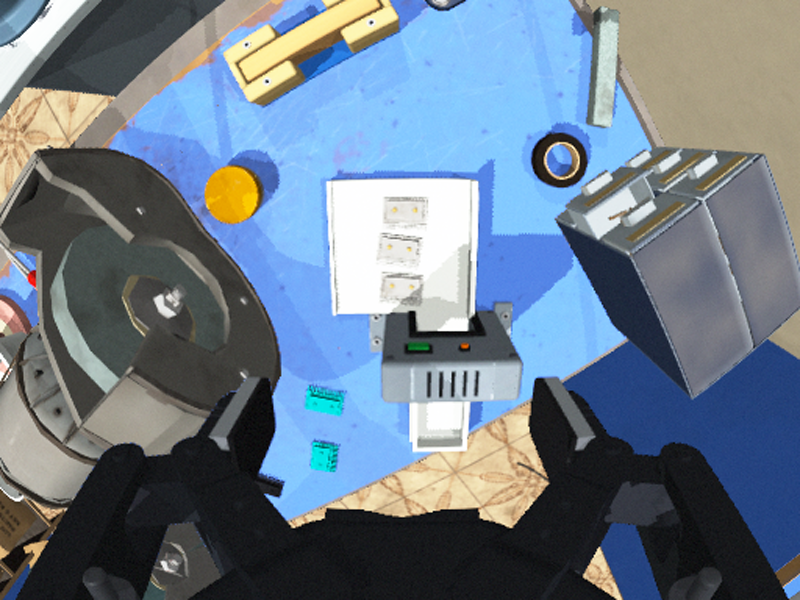

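The wrist view shows the whole table, with blades at about (405,210), (399,249) and (402,289) in the 800 px picture and the tunnel mouth below them. I'll zoom in to fix the demagnetiser pose.

```bash
python3 - <<'E'
import cv2
a=cv2.imread('pics/w1.png');cv2.imwrite('pics/w1c.png',cv2.resize(a[105:225,195:335],None,fx=5,fy=5,interpolation=cv2.INTER_CUBIC))
cv2.imwrite('pics/w1d.png',cv2.resize(a[0:80,130:270],None,fx=5,fy=5,interpolation=cv2.INTER_CUBIC))
E
```

```text
(no output)
```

View pics/w1c.png

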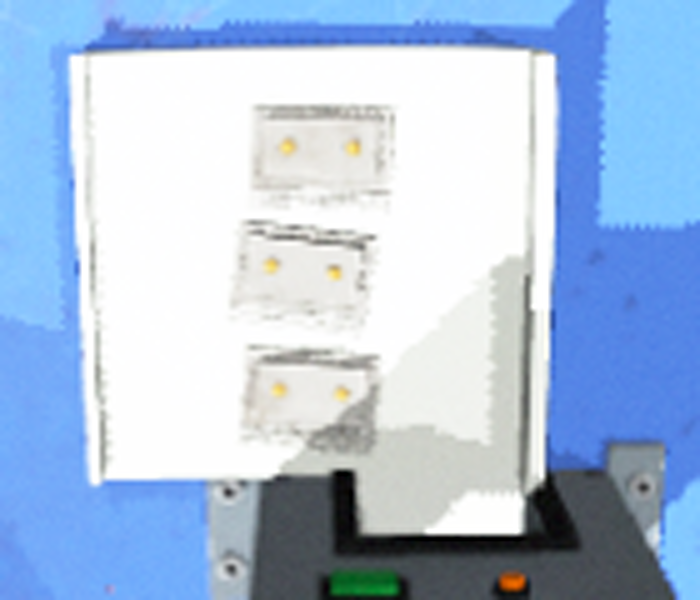

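View pics/w1d.png

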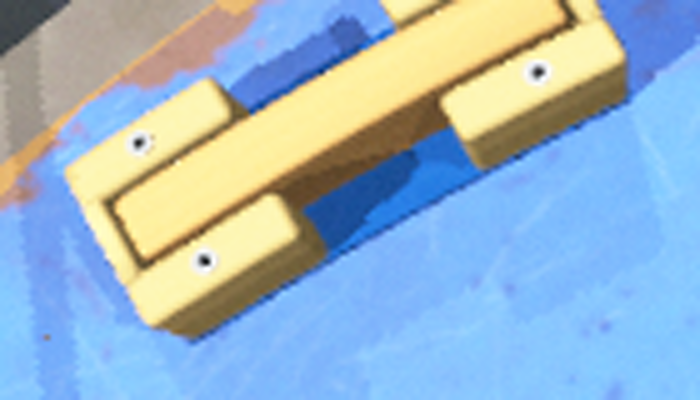

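```bash
python3 - <<'E'
from h import *
from scipy.optimize import least_squares
np.set_printoptions(precision=4,suppress=True,linewidth=200)
w=np.load('pics/w1.npz');c=(w['mtx'],cv2.Rodrigues(w['rvec'])[0],w['tvec'].ravel())
px=lambda L:np.array([(195+x/5-.4,105+y/5-.4) for x,y in L])
W=lambda L,z:onz('wrist',px(L),z,c)[:,:2]
obs=[('y',-.115,W([(70,56),(81,270),(92,484)],.017)),('y',-.111,W([(90,60),(97,270),(106,480)],.0145)),
('y',.026,W([(533,60),(531,260)],.032)),('y',.026,W([(526,470),(528,520)],.012)),
('x',-.140,W([(100,50),(300,48),(520,50)],.012))]
def loc(p,P):
    a=p[2];v=P-p[:2];return v@np.array([[np.cos(a),-np.sin(a)],[np.sin(a),np.cos(a)]])
def f(p): return np.concatenate([loc(p,P)[:,0 if k=='x' else 1]-v for k,v,P in obs])
r=least_squares(f,[.7043,.2158,-.5766]);print(r.x,r.fun*1000)
for n,L,z in [('holes',[(288,147),(353,147),(271,266),(335,272),(279,390),(342,393)],.02),('blade tl/br',[(254,104),(392,206),(234,310),(376,236),(245,347),(372,450)],.02),('tunnel mouth floor L/R',[(358,535),(527,535)],.012),('lip end',[(92,484)],.017)]:
    print(n,loc(r.x,W(L,z))*1000)
q=lambda L:np.array([(130+x/5-.4,0+y/5-.4) for x,y in L])
print('cradle screws',onz('wrist',q([(139,143),(204,261),(538,72)]),.051,c))
print('stick ends',onz('wrist',q([(112,203),(145,262),(548,0),(570,30)]),.051,c))
print('stick edges y',onz('wrist',q([(200,155),(400,42),(250,203),(450,85)]),.051,c))
d=w['d'];print('deck depth check')
K,Rm,t=c
for (x,y) in [(150,300),(450,150),(320,147)]:
    u=px([(x,y)])[0];o,rr=rays('wrist',[u],c);dz=d[int(u[1]),int(u[0])];v=rr[0]/ (rr[0]@Rm[2]);print(o+v*dz)
E
```

```text
[ 0.7034  0.2195 -0.5584] [-0.2999 -0.2379 -1.1963  1.502   0.4992 -0.8231 -1.4403 -1.5684  1.1905  2.3742 -1.3531  0.0551  1.298 ]
holes [[-110.0233  -48.9071]
 [-109.6371  -29.0441]
 [ -72.8472  -55.0705]
 [ -70.5287  -35.2092]
 [ -32.5968  -53.6274]
 [ -31.1982  -33.613 ]]
blade tl/br [[-123.5427  -58.9447]
 [ -91.0704  -17.2847]
 [ -59.029   -67.052 ]
 [ -81.7122  -22.3261]
 [ -46.9577  -63.984 ]
 [ -11.8593  -24.2138]]
tunnel mouth floor L/R [[ 20.7898 -28.8156]
 [ 22.208   28.1994]]
lip end [[  -0.8155 -116.1963]]
cradle screws [[0.3713 0.2125 0.051 ]
 [0.4143 0.2085 0.051 ]
 [0.4238 0.3168 0.051 ]]
stick ends [[0.3816 0.196  0.051 ]
 [0.4033 0.1942 0.051 ]
 [0.4065 0.3313 0.051 ]
 [0.418  0.3312 0.051 ]]
stick edges y [[0.3864 0.225  0.051 ]
 [0.3931 0.2901 0.051 ]
 [0.4082 0.2289 0.051 ]
 [0.4129 0.2944 0.051 ]]
deck depth check
[0.6014 0.1722 0.0134]
[0.6129 0.2776 0.0132]
[0.5895 0.2445 0.0202]
```

```bash
sed -i "s/^D=dict.*/D=dict(o=np.array([.7034,.2195]),yaw=-.5584)/; s/^CR=.*/CR=np.array([.398,.264]);CA=1.49/" h.py; python3 - <<'E'
from h import *
q=quat(CA)
manip.reach([*CR,.16],q)
effector.grip(.05,60)
c=camera_model('wrist');p,d=get_image('wrist');np.savez('pics/w2.npz',d=d,p=p,**c);cv2.imwrite('pics/w2.png',cv2.resize(p[:,:,::-1],(800,600),interpolation=cv2.INTER_CUBIC))
s=readout.get_state();print(s['clock'],s['tcp_pos'],s['opening'],s['contact_force'])
E
```

```text
6.275 [0.39824635 0.26401784 0.1600482 ] 0.05029746144287225 [-0.20843198 -0.16186319  0.19671097]
```

View pics/w2.png

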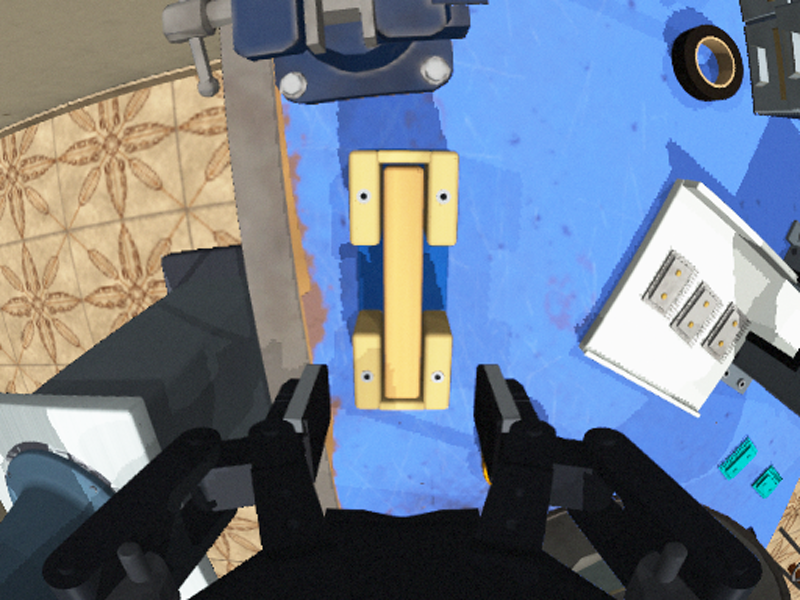

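```bash
python3 - <<'E'
from h import *
np.set_printoptions(precision=4,suppress=True)
w=np.load('pics/w2.npz');c=(w['mtx'],cv2.Rodrigues(w['rvec'])[0],w['tvec'].ravel())
f=lambda L:onz('wrist',np.array(L)/1.5625-.3,.051,c)
a=f([(364,196),(443,196),(367,377),(437,377)]);print(a,a.mean(0))
b=f([(384,165),(424,165),(384,399),(424,399)]);print(b.mean(0))
ctr=(a.mean(0)+b.mean(0))[:2]/2
ax=a[0]+a[1]-a[2]-a[3];print(np.arctan2(ax[1],ax[0]))
q=quat(CA)
manip.move_l([*ctr,.019],q,rate=.12)
s=readout.get_state();print(s['tcp_pos'],s['contact_force'])
effector.grip(0.015,60)
s=readout.get_state();print(s['opening'],s['contact_force'])
manip.move_l([*ctr,.10],rate=.1)
s=readout.get_state();print(s['clock'],s['tcp_pos'],s['opening'],s['contact_force'])
E
```

```text
[[0.3813 0.32   0.051 ]
 [0.4241 0.3165 0.051 ]
 [0.3717 0.2115 0.051 ]
 [0.4144 0.208  0.051 ]] [0.3979 0.264  0.051 ]
[0.3987 0.2646 0.051 ]
1.4818135751899004
[0.3989 0.2646 0.0196] [ 0.5068 -0.2633  0.8972]
0.021047408804321068 [ 0.4242 -0.3839  4.7867]
8.9167 [0.3976 0.264  0.0993] 0.021517525433652374 [ 0.9731 -0.6643 -1.0365]
```

```bash
cat > st.py <<'E'
from h import *
Q=quat(D['yaw']+np.pi)
def loc(P):
    a=D['yaw'];v=np.asarray(P)[:2]-D['o'];return np.array([np.cos(a)*v[0]+np.sin(a)*v[1],-np.sin(a)*v[0]+np.cos(a)*v[1]])*1000
def rep(t=''):
    s=readout.get_state();F=s['contact_force'];a=D['yaw']
    Fl=[np.cos(a)*F[0]+np.sin(a)*F[1],-np.sin(a)*F[0]+np.cos(a)*F[1],F[2]]
    print(t,round(s['clock'],2),loc(s['tcp_pos']).round(1),round(s['tcp_pos'][2]*1000,1),'F',np.round(Fl,1),'op',round(s['opening'],4));return np.array(Fl)
def snap(n):
    c=camera_model('wrist');p,d=get_image('wrist');np.savez(f'pics/{n}.npz',d=d,p=p,**c);cv2.imwrite(f'pics/{n}.png',cv2.resize(p[:,:,::-1],(800,600),interpolation=cv2.INTER_CUBIC))
E
python3 - <<'E'
from st import *
manip.reach(dm(-.12,-.09,.14),Q);rep()
manip.move_l(dm(-.079,-.09,.06),rate=.2)
manip.move_l(dm(-.079,-.09,.028),rate=.08);rep('down')
manip.move_l(dm(-.079,-.034,.028),rate=.08);rep('swept')
snap('w3')
E
```

```text
10.1 [-120.7  -90.4] 139.3 F [-0.1 -1.1 -0.5] op 0.0218
down 11.25 [-79.2 -90. ] 28.1 F [-0.2 -1.  -1.2] op 0.0213
swept 12.1 [-79.1 -34.2] 27.9 F [ 0.2  0.4 -0.9] op 0.0208
```

View pics/w3.png

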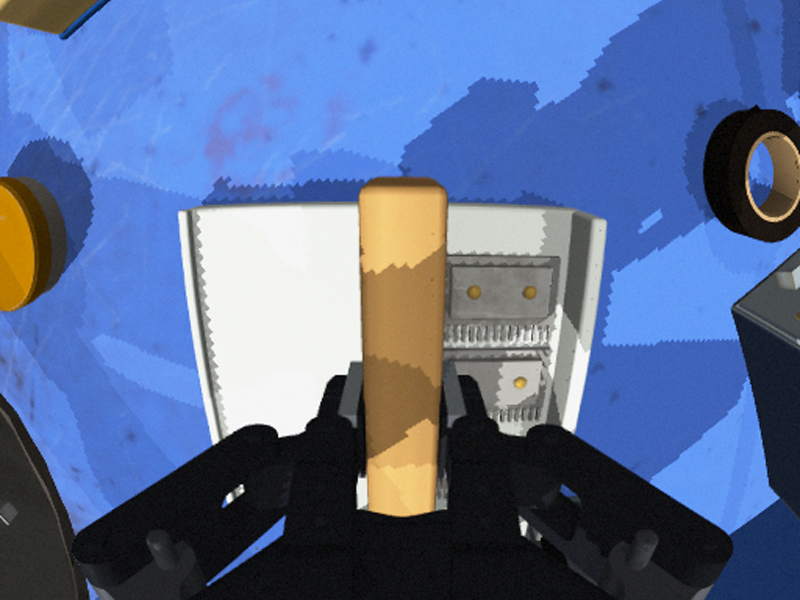

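The blades are squared against the stick, about 5 mm off the fence. I'll advance until I feel contact.

```bash
python3 - <<'E'
from st import *
y=-.034
while y<-.026:
    y+=.001;manip.move_l(dm(-.079,y,.028),rate=.03);F=rep()
    if F[1]<-5: break
manip.pause(.3)
snap('w4')
E
```

```text
12.4 [-78.9 -33.2] 28.1 F [ 0.2  0.3 -0.9] op 0.0211
 12.65 [-79.  -32.1] 28.0 F [ 0.3  0.5 -2.3] op 0.0212
 12.9 [-79.  -31.1] 27.9 F [-0.1 -0.8 -0.9] op 0.021
 13.15 [-79.1 -29.9] 27.9 F [ 0.2 -0.6 -1.2] op 0.0209
 13.4 [-79.1 -29.5] 27.9 F [-0.2 -3.2 -1.1] op 0.0215
 13.65 [-79.1 -29.4] 27.8 F [ 0.5 -4.6  2. ] op 0.021
 13.9 [-79.2 -29.3] 27.8 F [-0.  -7.4  2.2] op 0.0214
```

View pics/w4.png

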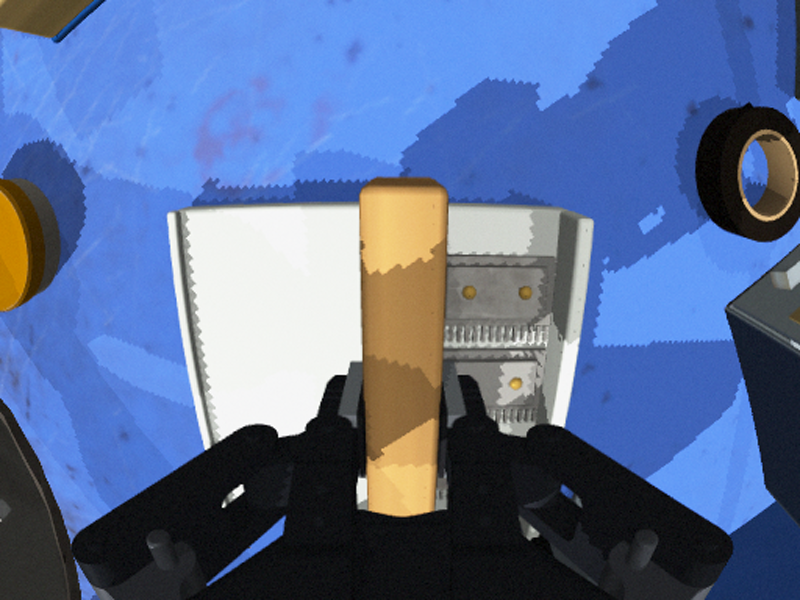

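```bash
python3 - <<'E'
from st import *
manip.move_l(dm(-.079,-.075,.028),rate=.1)
manip.move_l(dm(-.079,-.075,.0265),rate=.03);rep('low')
effector.grip(.045);rep('open')
manip.move_l(dm(-.127,-.075,.0265),rate=.12);rep('slid')
snap('w5')
E
```

```text
low 15.13 [-78.6 -73.9] 26.8 F [ 0.7  1.4 -1.3] op 0.0211
open 15.49 [-79.1 -75. ] 26.4 F [-0.5  0.  -0.3] op 0.0451
slid 16.04 [-126.7  -74.8] 26.7 F [ 0.7 -0.1 -0.6] op 0.0448
```

View pics/w5.png

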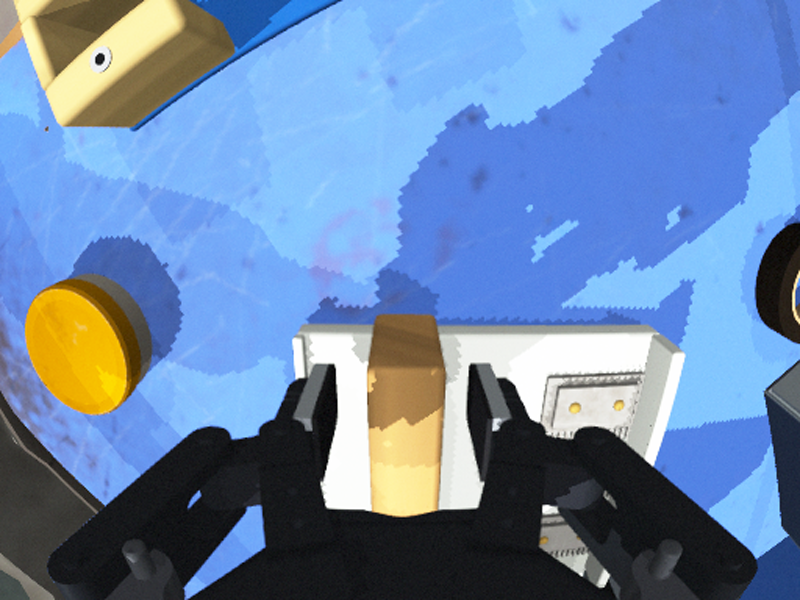

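```bash
python3 - <<'E'
from st import *
effector.grip(.015,80);rep('grip')
manip.move_l(dm(-.127,-.075,.06),rate=.12)
manip.move_l(dm(-.25,.003,.06),rate=.2);rep('behind')
snap('w6')
manip.move_l(dm(-.25,.003,.0285),rate=.1);rep('down')
E
```

```text
grip 16.43 [-126.1  -74.7] 26.8 F [1.  0.4 1.9] op 0.0209
behind 17.73 [-249.5    2.3] 59.6 F [ 0.8 -0.  -1.2] op 0.021
down 18.25 [-249.6    2.6] 28.4 F [ 0.1 -0.2 -1. ] op 0.0211
```

View pics/w6.png

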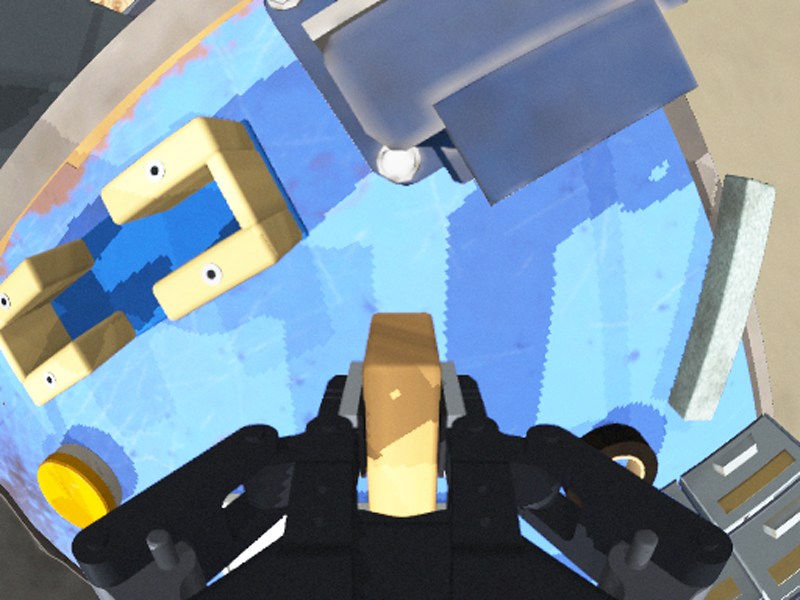

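```bash
python3 - <<'E'
from st import *
for x in (-.235,-.21,-.18,-.15,-.12,-.10,-.085,-.075):
    manip.move_l(dm(x,.003,.0285),rate=.07);F=rep()
    if F[0]<-15: print('high');break
for n in('top','scene'):
    p,d=get_image(n);cv2.imwrite(f'pics/{n}1.png',cv2.resize(p[80:300,110:390,::-1],None,fx=2.8,fy=2.7,interpolation=cv2.INTER_CUBIC))
E
```

```text
18.62 [-234.1    3.2] 28.8 F [-0.3 -0.1 -1.8] op 0.0208
 19.12 [-209.4    3. ] 28.5 F [ 0.6  0.5 -2.1] op 0.0211
 19.7 [-179.4    3. ] 28.5 F [ 0.1  0.2 -1.6] op 0.0208
 20.27 [-149.4    3. ] 28.5 F [-0.3 -0.5 -1.9] op 0.021
 20.85 [-119.4    3. ] 28.5 F [-0.9  0.2 -1.2] op 0.0208
 21.28 [-99.2   3.1] 28.5 F [ 0.3 -0.1 -1.7] op 0.0212
 21.65 [-84.2   3.1] 28.5 F [ 0.2  0.5 -1.9] op 0.0208
 21.94 [-74.3   3.1] 28.5 F [-0.9 -0.1 -0. ] op 0.0208
```

View pics/scene1.png

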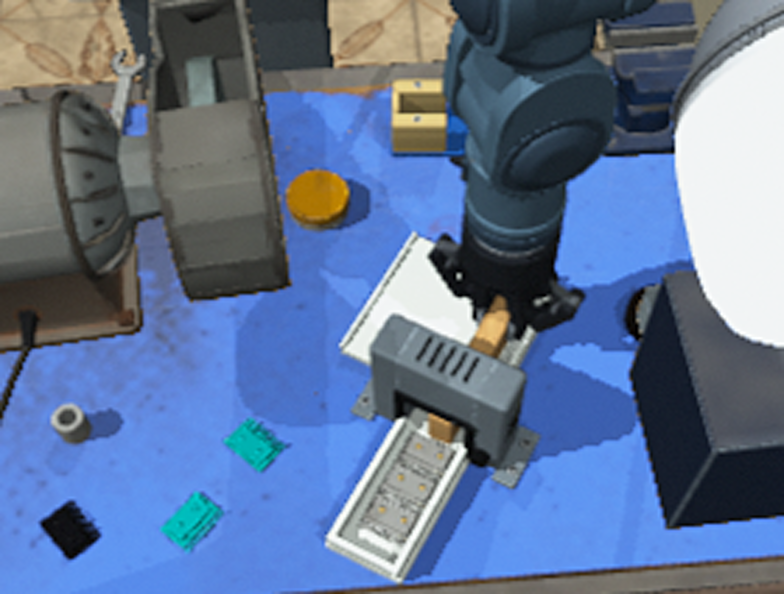

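View pics/top1.png

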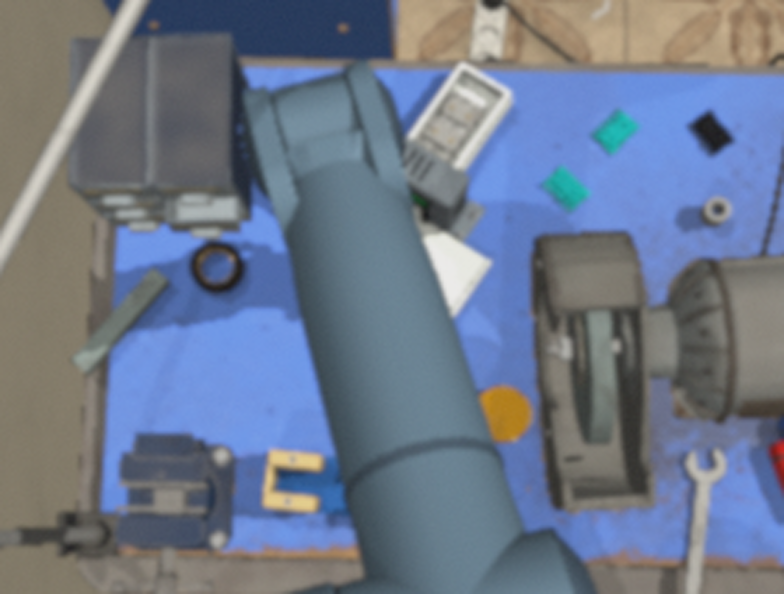

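The row is through the tunnel in good order, with the stick end about 3 mm past the exit. I'll push the last 12 mm and draw back out.

```bash
python3 - <<'E'
from st import *
for x in (-.069,-.066,-.063):
    manip.move_l(dm(x,.003,.0285),rate=.04);F=rep()
    if F[0]<-10: print('high');break
p,d=get_image('scene');np.save('pics/s2.npy',p);cv2.imwrite('pics/scene2.png',cv2.resize(p[220:310,220:310,::-1],None,fx=6,fy=6,interpolation=cv2.INTER_CUBIC))
E
```

```text
22.34 [-68.6   3. ] 28.5 F [-0.7  0.8 -1.7] op 0.0204
 22.59 [-65.7   3. ] 28.5 F [-0.2 -0.  -1.3] op 0.0209
 22.84 [-62.7   3. ] 28.5 F [ 0.1 -0.3 -1.2] op 0.0207
```

View pics/scene2.png

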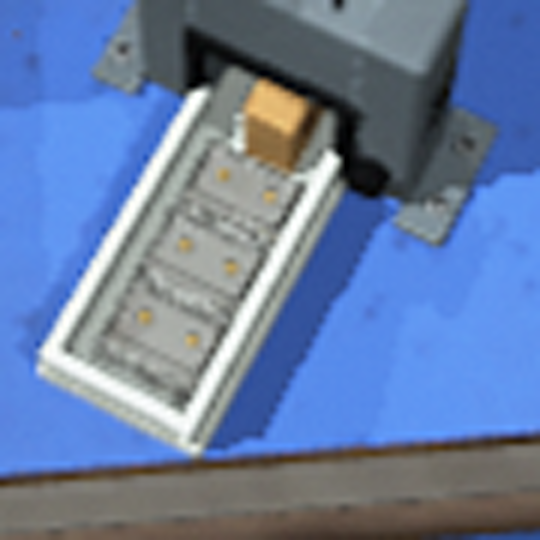

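```bash
python3 - <<'E'
from st import *
for L in [(223,175),(270,197),(184,244),(232,268),(144,316),(193,341)]:
    print(loc(onz('scene',[(220+L[0]/6-.4,220+L[1]/6-.4)],.02)[0]).round(1))
E
```

```text
[67.7 -7.3]
[67.4 12.9]
[99.4 -7.7]
[99.4 13. ]
[131.4  -7.8]
[131.5  13.1]
```

```bash
python3 - <<'E'
from st import *
manip.move_l(dm(-.15,.003,.0285),rate=.12);rep()
manip.move_l(dm(-.23,.003,.0285),rate=.15)
manip.move_l(dm(-.23,.003,.055),rate=.12)
manip.move_l(dm(-.137,-.07,.055),rate=.15)
manip.move_l(dm(-.137,-.07,.0267),rate=.06);manip.pause(.3);rep('low')
effector.grip(.06);rep('open')
manip.move_l(dm(-.137,-.07,.20),rate=.12)
manip.reach(dm(-.23,-.05,.33),Q)
manip.pause(.3)
rep()
snap('w7')
p,d=get_image('scene');cv2.imwrite('pics/scene3.png',cv2.resize(p[90:310,110:390,::-1],None,fx=2.8,fy=2.7,interpolation=cv2.INTER_CUBIC))
E
```

```text
23.77 [-149.2    3.2] 28.7 F [-0.3 -0.1 -2.1] op 0.0207
low 26.69 [-137.8  -70.2] 26.8 F [-2.2 -1.5  7.4] op 0.0209
open 27.15 [-137.   -70.1] 26.4 F [-0.7  0.2 -0.5] op 0.0599
 29.73 [-229.6  -50.7] 328.4 F [ 0.5  0.5 -0.2] op 0.0601
```

View pics/w7.png

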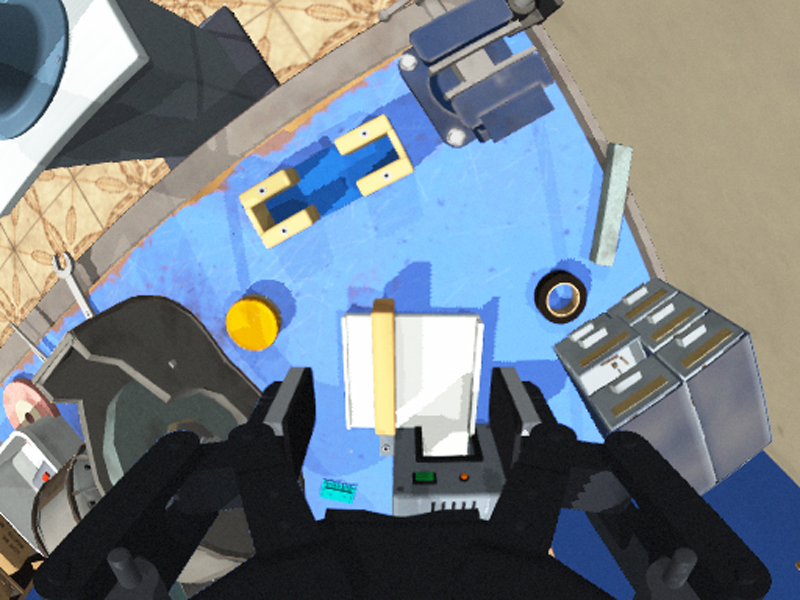

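View pics/scene3.png

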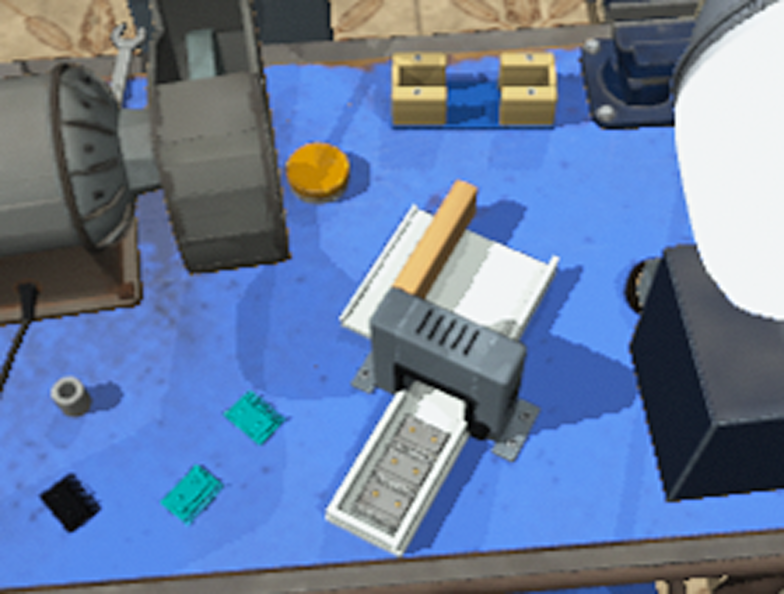

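Blades, tin and tape look right. I'll check the stick's x with numbers.

```bash
python3 - <<'E'
from st import *
w=np.load('pics/w7.npz');c=(w['mtx'],cv2.Rodrigues(w['rvec'])[0],w['tvec'].ravel())
for p in [(383,300),(385,434)]: print(loc(onz('wrist',[np.array(p)/1.5625-.3],.058,c)[0]))
E
```

```text
[-172.98413619  -69.6781856 ]
[-22.49903501 -70.25395255]
```

```bash
python3 -c "
from rig import *
print(manip.job_done(), readout.get_state()['clock'])"
```

```text
the job is handed in; nothing more can be done
the job is handed in; nothing more can be done
```

I finished the job and handed it in about 30 s into the 48 s allowed. The system gives no verdict, so what follows rests on my own checks.

- **Sweep:** I lifted the stick from its cradle and swept the three blades sideways until they pressed the fence at about 7 N. The wrist picture showed the two blades not hidden by the gripper lying flush against the fence. The third was hidden.
- **Push:** I set the stick down on the table and regripped it near its rear end. I then pushed the row along the chute and through the tunnel; the force readings showed no snag.
- **Blades:** In the demagnetiser's frame, blade centres are at about x = 70, 102 and 134 mm and y = 3 mm, inside the 64 to 160 mm band. I measured them just before drawing the stick out. The later scene picture shows them still in the chute in a tight, straight row.
- **Stick:** It stands at rest on the in-feed table with its centre at about x = -90 mm, y = -70 mm, against the limit of x below -73 mm. My image measurement gave its length as 150 mm instead of 140 mm, so x is uncertain by roughly ±10 mm. The limit still holds at the edge of that range.
- **Bystanders:** The tin, tape roll and dressing stick look undisturbed in the last pictures; I did not measure their positions again.
- **Robot:** The gripper is open and well clear of everything.

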